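Load the cedar sanitising box and set its guarded timer

TASK

Lay the finger splint flat in the steel tray of the cedar box, hollow side up, and shut the flap lid over it. Then start the cycle: turn the knob in the recess clockwise until its pointer stands at the long mark. Leave everything else on the bench where it is.

Things in the scene. Friction and masses are not known exactly. Their poses are not given: they have to be found in the camera images.
- box: Open-topped cedar box, 160 (its x) by 300 (its y), fixed but placed anew each run, yaw within 0.2 rad. Origin on the bench under its middle; x points from its front (towards the robot) to its back, z up. Underside 45, rim 110 above the bench, walls 10. A wall at y -50 to -40 divides it: larger bay (+y; inside x -70..70, y -40..140) with the tray, under the lid; small bay (-y): knob recess.
- board (a point): Middle of the top of the low board that carries the box at its back (box x 80 to 95, y -180..180, top 98 above the bench); fixed to the box. Two dark feet run on behind it to box x 165 at y -150 and 150, 20 high.
- tray_in (a point): Centre of the inner floor of the stainless tray fixed in the larger bay, 58 above the bench; inside 114 (box x) by 144 (box y), lip 12 high above the tray floor; axes as the box's.
- lid (a joint): Flap lid of the larger bay, hinged along box y on the back rim: 0 = shut on the rim, 1.8 rad = fully open, leaning back past upright (starts at 1.66 to 1.79). 165 from hinge to free edge, 195 wide, 10 thick, 0.16 kg. Hinge friction holds it wherever it stands above about 1.35 rad; pushed over towards the robot to below that, it falls shut slowly by its own weight.
- lid_hinge (a point): Middle of the lid's hinge line, on the box (box x 80, y 52, 110 above the bench); axes as the box's.
- lid_edge (a point): Middle of the lid's free edge, on the lid; 165 from the hinge line.
- recess (a point): Centre of the floor of the knob recess (box x 0, y -95, 65 above the bench): 90 x 90 square, 45 deep, open at the top, walls along the box's axes. Axes as the box's. Fingers must not be fully open here: only 38 between the knob's flanks and the nearest wall.
- knob (a joint): The recessed knob, rad; grows turning clockwise seen from above. At 0 its pointer stands at the round dot, at 1.9 exactly at the long mark; stop at 2.9. Pointer direction in the box frame = pi + 1.9 - value, counter-clockwise from box +x. Starts between 0.45 and 1.15; stays where left (friction 0.04 N m).
- knob_grip (a point): On the knob's upright axis, 24 above the recess floor (89 above the bench), a good height to grip; its x axis is the pointer direction. Knob: black bar 36 long, 14 wide, from 6 to 34 above the recess floor, on a disc 40 across. One end has a pointed nose, tip 25 from the axis, with a thin metal line on top. Knob top is 11 below the rim.
- long_mark (a point): The long black mark: it runs from the knob along box -x (to the box's front), on the recess floor and on over the front rim. The other marks are a round dot and two short ticks. This point is on the recess floor 38 from the knob axis.
- splint: Hard grey silicone finger splint, a straight trough open upwards: 75 long (its x), 26 wide (its y), 22 high, walls 4, one end closed; 0.02 to 0.05 kg. Origin at the centre of its underside, z up. Lies on the bench left (+y) of the box, hollow side up, near the jar and the tin, which may swap places with it.
- jar: Bystander: closed round blue plastic jar, 52 across, 62 high (mm); origin at the centre of its underside. To be left alone.
- tin: Bystander: small round aluminium tin with push-fit lid, 59 across, 36 high (mm); origin at the centre of its underside. To be left alone.
- torch: Bystander: white plastic torch lying on its side, 125 long, 36 thick; lies along its x (mm); origin at the centre of its underside. To be left alone.
- bowl: Bystander: open steel bowl, 110 across, 40 high (mm); origin at the centre of its underside. To be left alone.
- bottle: Bystander: closed white plastic bottle, 60 across, 150 high (mm); origin at the centre of its underside. To be left alone.
- case: Bystander: flat grey plastic case 110 x 70 x 28 (mm); origin at the centre of its underside. To be left alone.
- mug: Bystander: white mug, 80 across, 90 high, with a handle (mm); origin at the centre of its underside. To be left alone.
Things that resemble listed ones, but are neither listed nor needed, are in the scene too. What is meant by the splint is not blue or red, and is the larger of those in its own colour.

How it is judged:
By the outcome, as a careful person would: the job done as asked, in the order asked, and still so for the second after the job is handed in, with the robot touching nothing.
It also fails if it takes over 56 s, if anything falls off the work surface, if the arm or the gripper's body presses on something with over 40 N, if the wrist force passes 120 N, or if a joint passes its speed limit or range.

ROBOT

A 6-joint arm with a two-finger parallel gripper is mounted at the origin on the work surface. World frame = base frame: x ahead of the robot, y to its left, z up, the work surface at z = 0. Lengths are in m, angles in rad, forces in N, time in s.
With the tool pointing down it reaches from about 0.25 to 0.725 m from the base axis. Payload 4 kg.
Tool frame: the origin (TCP) lies on the centre line of the jaws, within the pads' length; the fingertips stand tip_reach ahead of it and the grasp point (between the pads) lies 5 mm behind it (tip_reach is the distance from the TCP to the fingertips, in m); z points along the fingers, y is the direction in which the jaws open and shut (so a half turn about z gives the same grasp; the last joint's range is limited). The gripper opens to 85 mm and grips with 20 to 120 N. Pads are 22 mm wide; open, the fingers measure 114 mm over their backs; the gripper's body (76 mm by 85 mm) begins 54 mm behind the grasp point. The pads swing forward as they close: fully open they stand 13 mm farther back than shut.
Start: joints at [1.245, 0.241, 0.005, 1.335, 0, 1.571], TCP at [0.16, 0.474, 0.245] pointing down, gripper open.
Joint ranges: [-2.72, 2.72], [-1.05, 1.87], [-1.09, 1.28], [-1.99, 2.15], [-1.42, 1.44], [-3.14, 3.14]. Speed limits (rad/s): [2.79, 2.79, 3.14, 3.14, 3.14, 3.14].

INTERFACE

Orientations are given as a unit quaternion [x, y, z, w].
In Python, from workcell import * gives the robot as it stands.
- The arm moves only by the tool arm_command, never from a script. Its arguments are lists of equal length, an entry for each row: "translation": the shift along the tool's x, y, z in cm, a list of three; "turn": the turn about the tool's z in rad; "hand": the closure, from 0 (fully open) to 1 (shut). In form: {"translation": [[x, y, z], ...], "turn": [turn, ...], "hand": [hand, ...]}. A call has 1 to 5 rows; each row is the pose to reach, as a shift and turn from the pose commanded when the call began, along the tool's axes at that moment; what a row does not reach only later rows make up. A row lasts 1/12 s, in which the tool goes at most 41.7 mm and 7.16 degrees, less where a joint would pass 70% of its speed; a pose out of reach is approached as far as the arm can. A call with a gripper value outside its range is refused whole. The fingers move at their own pace and stop on an object; the grip force is fixed at half the most. Time passes only in rows, so rows that repeat a pose let the fingers close. It gives the time, the measured TCP pose, the force and the opening at its end, in the units of the state.
- get_obs(): the state, without advancing time (a new reading comes with each control period).
- camera(name): name is "side" or "top"; returns (picture, depth): 400x640x3 uint8, red, green, blue; 400x640 float32, m along the optical axis (not along the pixel's ray), 0 where there is no reading.
- camera_info(name): a dict with "mtx" (3x3 intrinsics, pixels), "world_to_cam" (4x4, takes a point from world to camera coordinates). Camera axes: x right, y down, z forward; pixel columns grow to the right and rows downward; lengths in m; the calibration is good to about 2 mm. A picture is of the moment at which its call begins. camera_info takes no time and is no camera call.
- job_done(): hands the job in, once; it reports no verdict.
Trained networks look in the newest picture that a camera, given by its name, has taken for a name from the list of things; names that differ only in an ending like _2 or _b are one class to them, and where a whole thing is asked for, a point or a joint stands for the part that bears it (a point fixed in the world has none). Each returns a list of dicts, best first, with "conf" (0 to 1); they miss things now and then, are a little off and sometimes report something else, mostly with a low value. They report only what shows in the picture. A call takes as long as a camera call. They do not tell look-alikes from the thing itself.
- search_frame(camera, name): "location" ([row, column] in pixels, amid what is visible of it).
- spot_point(camera, name): "location" ([row, column] in pixels: a listed point, or the origin of a listed thing).
The state is a dict: "clock": time; "joint_pos": joint angles; "joint_vel": joint speeds; "tau": joint torques, N m; "eef_pos": TCP position; "tool_rot": TCP orientation; "ft_force": force on the tool from outside, world axes, zero at the start; "ft_torque": the same for the moment, N m; "grip_width": finger opening in m.
Only numpy, scipy, OpenCV 4.12 (cv2) and the standard library are available. Lean on these libraries where they do the work, as an engineer would, in place of code of your own. Each camera call takes 0.05 s, during which the arm holds its last target. There are 200 camera calls.

## Working session

There is one attempt and no reset: what is moved stays moved. The work goes in short steps, Python scripts to look and compute and a tool call to move; the robot and the scene stay as the last step left them, time stands still between calls to the robot, and variables do not carry over. Pictures are saved under pics/ and viewed, about 8 in all and at most 12, crops included, and the job is handed in when it is done.

Besides the shell and the picture viewer there is one more tool, called after "Emit:" by a JSON object that holds its "op" and its "data". arm_command: Moves the arm, as the interface text tells. Its arguments: {"type":"object","properties":{"translation":{"type":"array","items":{"type":"array","items":{"type":"number"}}},"turn":{"type":"array","items":{"type":"number"}},"hand":{"type":"array","items":{"type":"number"}}},"required":["translation","turn","hand"]}

```bash
ls; mkdir -p pics; cat > h.py <<'E'
from workcell import *
import numpy as np, cv2
from scipy.spatial.transform import Rotation as R
def info(c):
    i=camera_info(c); return np.array(i["mtx"]),np.array(i["world_to_cam"])
def cloud(c,d):
    K,T=info(c); v,u=np.mgrid[0:d.shape[0],0:d.shape[1]]
    p=np.stack([(u-K[0,2])/K[0,0]*d,(v-K[1,2])/K[1,1]*d,d],-1)
    return (p-T[:3,3])@T[:3,:3]
def ray(c,rc,z):
    K,T=info(c); o=-T[:3,:3].T@T[:3,3]
    r=T[:3,:3].T@np.array([(rc[1]-K[0,2])/K[0,0],(rc[0]-K[1,2])/K[1,1],1])
    return o+r*(z-o[2])/r[2]
def proj(c,p):
    K,T=info(c); q=K@(T[:3,:3]@np.array(p)+T[:3,3]); return (q[:2]/q[2])[::-1].round(1)
def save(n,img,s=1):
    cv2.imwrite('pics/'+n,cv2.resize(img[:,:,::-1],None,fx=s,fy=s,interpolation=cv2.INTER_CUBIC))
E
python3 - <<'E'
from h import *
np.set_printoptions(precision=4,suppress=True)
o=get_obs(); print(o)
for c in ["top","side"]:
    im,d=camera(c); save(c+'0.png',im); np.savez(c+'0.npz',im=im,d=d); P=cloud(c,d)
    K,T=info(c); print(c,K.tolist(),(-T[:3,:3].T@T[:3,3]))
    for n in ["splint","jar","tin"]:
        for r in search_frame(c,n)[:4]:
            q=np.array(r["location"]); i=tuple(np.clip(q.round().astype(int),0,[399,639])); print(n,q,round(r["conf"],2),P[i])
    for n,z in [("box",0),("board",.098),("tray_in",.058),("lid_hinge",.11),("recess",.065),("knob_grip",.089),("long_mark",.065),("lid_edge",None)]:
        for r in spot_point(c,n)[:2]:
            q=r["location"]; print(n,q,round(r["conf"],2),ray(c,q,z) if z is not None else '')
E
```

```text
pics
{'clock': 0.0, 'joint_pos': array([ 1.245 ,  0.2414,  0.0037,  1.3352, -0.    ,  1.5708]), 'joint_vel': array([-0.0004,  0.0009, -0.0006, -0.0007, -0.0004,  0.0004]), 'tau': array([ -0.0011, -37.2323,  25.2405,   0.0169,  -0.0001,   0.    ]), 'eef_pos': array([0.1599, 0.4731, 0.2444]), 'tool_rot': array([ 0.1622,  0.9868, -0.001 , -0.0002]), 'ft_force': array([ 0.0336, -0.7998, -0.7744]), 'ft_torque': array([-0.011 ,  0.0065, -0.0658]), 'grip_width': 0.08551361043299097}
top [[374.37229378184344, 0.0, 317.97918711186], [0.0, 374.37229378184344, 199.1751174732577], [0.0, 0.0, 1.0]] [ 0.3492 -0.0239  1.2541]
splint [265.8 227.8] 0.76 [0.3301 0.2751 0.0053]
splint [213.5 263.2] 0.69 [0.5028 0.165  0.0014]
splint [227.1 229.8] 0.5 [0.4583 0.2733 0.0067]
jar [188.  234.2] 0.58 [0.5797 0.2516 0.0644]
box [199.0, 345.0] 0.57 [ 0.5547 -0.1119  0.    ]
board [167.8, 348.7] 0.87 [ 0.6389 -0.1177  0.098 ]
tray_in [197.0, 328.0] 0.66 [ 0.5517 -0.0528  0.058 ]
lid_hinge [172.3, 327.7] 0.77 [ 0.6213 -0.0508  0.11  ]
recess [195.7, 372.7] 0.9 [ 0.5549 -0.1966  0.065 ]
knob_grip [192.5, 374.0] 
[... 519 characters left out ...]
.2548 0.0055]
jar [297.5 266.7] 0.83 [0.576  0.2654 0.0628]
jar [178.6 317.9] 0.67 [ 0.6181 -0.1189  0.0558]
tin [375.2 278. ] 0.89 [0.4877 0.3905 0.0368]
board [169.2, 308.3] 0.65 [ 0.6413 -0.1053  0.098 ]
board [152.9, 401.1] 0.6 [ 0.4209 -0.2713  0.098 ]
tray_in [198.7, 332.8] 0.97 [ 0.5508 -0.0631  0.058 ]
tray_in [178.1, 306.4] 0.58 [ 0.6493 -0.1074  0.058 ]
lid_hinge [179.9, 303.2] 0.71 [ 0.6319 -0.0514  0.11  ]
recess [165.8, 349.0] 0.62 [ 0.5519 -0.1956  0.065 ]
knob_grip [157.3, 352.7] 0.51 [ 0.5468 -0.2089  0.089 ]
long_mark [169.1, 363.1] 0.75 [ 0.5095 -0.1982  0.065 ]
long_mark [197.5, 339.2] 0.6 [ 0.5343 -0.0679  0.065 ]
lid_edge [129.3, 285.6] 0.57 
lid_edge [168.3, 364.4] 0.25
```

```bash
python3 - <<'E'
from h import *
t=np.load('top0.npz')['im'];s=np.load('side0.npz')['im']
save('a.png',t[110:290,190:460],2.9); save('b.png',s[110:400,220:470],2)
E
```

```text
(no output)
```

View pics/a.png

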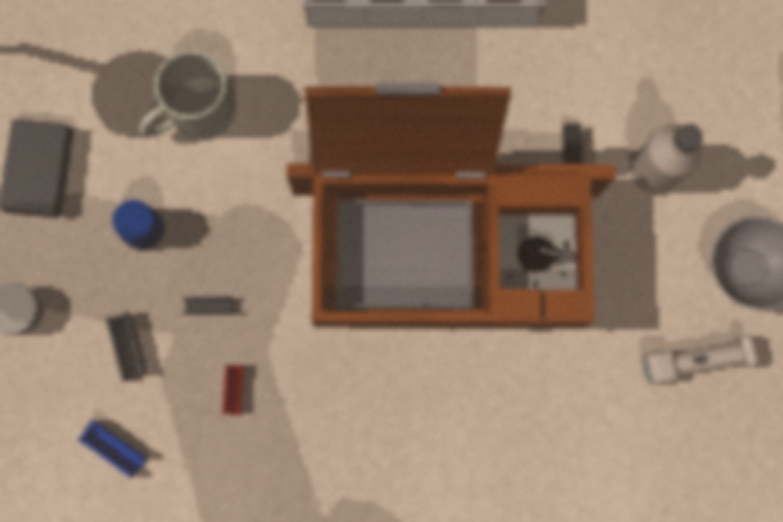

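View pics/b.png

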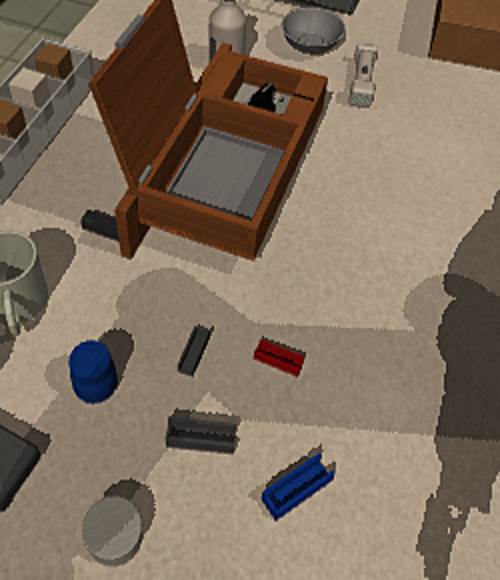

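The larger grey trough, at about crop (125,347) in the top view, is the splint. The smaller grey one at (212,305) and the red and blue ones are decoys. Next I'll fit the poses from depth.

```bash
python3 - <<'E'
from h import *
import workcell; print([n for n in dir(workcell) if 'tip' in n.lower()])
np.set_printoptions(precision=4,suppress=True)
D={c:np.load(c+'0.npz') for c in("top","side")}
for c in D:
    im=D[c]['im'];P=cloud(c,D[c]['d']);x,y,z=P[...,0],P[...,1],P[...,2]
    m=(z>.103)&(z<.117)&(x>.42)&(x<.66)&(y<.12)&(y>-.35)
    r=cv2.minAreaRect((P[m][:,:2]*1000).astype(np.float32)); print(c,'rim',m.sum(),r, np.median(z[m]))
    for lo in (.455,.25),(.505,.167):
        hsv=cv2.cvtColor(im,cv2.COLOR_RGB2HSV)
        for zz in (.012,):
            m=(z>zz)&(z<.03)&(np.hypot(x-lo[0],y-lo[1])<.06)
            if m.sum()>8:
                r=cv2.minAreaRect((P[m][:,:2]*1000).astype(np.float32)); print(' splint?',m.sum(),r,z[m].max(),P[m].mean(0))
    m=(z>.092)&(z<.104)&(np.hypot(x-.555,y+.197)<.04)
    if m.sum()>5:
        r=cv2.minAreaRect((P[m][:,:2]*1000).astype(np.float32)); print(' knob',m.sum(),r,P[m].mean(0))
s=D['side']['im'];t=D['top']['im']
a=cv2.resize(s[145:185,325:375],None,fx=8,fy=8,interpolation=2);b=cv2.resize(t[175:225,355:405],None,fx=6.4,fy=6.4,interpolation=2)
save('c.png',np.hstack([a[:320,:400],b[:320]]))
E
```

```text
['tip_reach']
top rim 1686 ((554.4143676757812, -149.4998016357422), (185.37498474121094, 410.6126403808594), 3.8660130500793457) 0.10918124382606204
 splint? 89 ((449.441162109375, 263.6860656738281), (74.73202514648438, 27.352109909057617), 16.360288619995117) 0.026476926421226954 [0.4511 0.2636 0.0196]
 splint? 36 ((498.1921081542969, 169.66226196289062), (18.999765396118164, 52.12813186645508), 5.588170528411865) 0.02211951282533581 [0.498  0.1678 0.0163]
 knob 64 ((566.4498291015625, -205.33961486816406), (40.12802505493164, 52.379051208496094), 77.53755950927734) [ 0.5498 -0.2005  0.0979]
side rim 1926 ((558.40576171875, -152.1079559326172), (185.14454650878906, 403.37347412109375), 2.786254644393921) 0.11113874965136966
 splint? 278 ((452.5969543457031, 262.70654296875), (74.23548126220703, 28.16347885131836), 16.68212890625) 0.026927402500447194 [0.4533 0.2632 0.0201]
 splint? 90 ((500.38299560546875, 168.67784118652344), (20.111488342285156, 57.66604995727539), 1.5585631132125854) 0.021100444741543416 [0.5002 0.168  0.0167]
 knob 67 ((565.7313232421875, -206.66087341308594), (40.806976318359375, 50.28616714477539), 71.3182373046875) [ 0.5503 -0.1983  0.0985]
```

View pics/c.png

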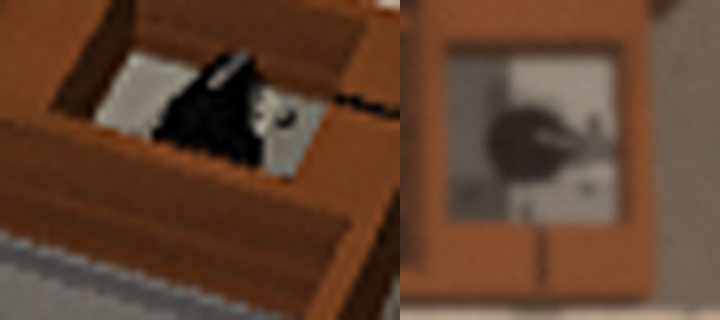

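```bash
cat >> h.py <<'E'
def go(pos,ang=None):
    """shift (cm, tool axes) and turn to reach TCP pos with tool-y at world angle ang (rad, mod pi)"""
    o=get_obs(); M=R.from_quat(o["tool_rot"]).as_matrix(); s=M.T@(np.array(pos)-o["eef_pos"])*100
    a0=np.arctan2(M[1,1],M[0,1]); t=0
    if ang is not None: t=-((ang-a0+np.pi/2)%np.pi-np.pi/2)
    print('go',s.round(2),'turn',round(t,3),'tcp',o["eef_pos"].round(4),'ang',round(a0,3),'w',round(o["grip_width"],4),'t',o["clock"],'j6',o["joint_pos"][5].round(2),'F',o["ft_force"].round(1))
E
python3 - <<'E'
from h import *
import workcell; print(workcell.tip_reach() if callable(workcell.tip_reach) else workcell.tip_reach)
np.set_printoptions(precision=4,suppress=True)
from scipy.optimize import minimize
for c in("top","side"):
    d=np.load(c+'0.npz')['d'];P=cloud(c,d);z=P[...,2]
    m=((z>.105)&(z<.115)&(P[...,0]>.44)&(P[...,0]<.66)&(P[...,1]<.09)&(P[...,1]>-.30)).astype(np.uint8)
    n,l,st,_=cv2.connectedComponentsWithStats(m,connectivity=4); k=1+st[1:,4].argmax(); m=l==k
    Q=P[m]
    # distance to rim model (outer rect minus bays), box frame, all in m
    def sd(p,x0,x1,y0,y1): return np.maximum.reduce([x0-p[:,0],p[:,0]-x1,y0-p[:,1],p[:,1]-y1])
    def cost(v):
        a=v[2];q=(Q[:,:2]-v[:2])@np.array([[np.cos(a),-np.sin(a)],[np.sin(a),np.cos(a)]])
        e=np.maximum.reduce([sd(q,-.08,.08,-.15,.15),-sd(q,-.07,.07,-.04,.14),-sd(q,-.045,.045,-.14,-.05),0*q[:,0]])
        return np.minimum(e,.006).sum()+0.002*np.exp(0)
    best=min((minimize(cost,[.555+dx,-.105+dy,a],method='Nelder-Mead',options=dict(initial_simplex=np.array([[.555+dx,-.105+dy,a],[.565+dx,-.105+dy,a],[.555+dx,-.095+dy,a],[.555+dx,-.105+dy,a+.05]]))) for dx in(-.01,.01) for dy in(-.01,.01) for a in(-.05,.05)),key=lambda r:r.fun)
    print(c,len(Q),best.x,best.fun/len(Q))
    # top of lid
    m=(z>.2)&(z<.3)&(P[...,0]>.6)&(P[...,0]<.72)&(abs(P[...,1]+.05)<.1); print('lid top',np.percentile(P[m],[1,50,99],axis=0))
go([.451,.263,.12],np.radians(106.4))
E
```

```text
0.014
top 1561 [ 0.5488 -0.1043 -0.0061] 3.846752318614714e-05
lid top [[ 0.6502 -0.1476  0.2014]
 [ 0.661  -0.0534  0.246 ]
 [ 0.6755  0.0425  0.2767]]
side 1736 [ 0.5509 -0.1048 -0.0047] 0.00010091273213058825
lid top [[ 0.6517 -0.1468  0.201 ]
 [ 0.6622 -0.0384  0.2431]
 [ 0.678   0.0445  0.2781]]
go [-34.31 -10.65  12.53] turn -0.612 tcp [0.1601 0.4737 0.2453] ang 1.245 w 0.0853 t 1.2 j6 1.57 F [-0.  -0.  -0.1]
```

Emit:
{"op": "arm_command", "data": {"translation": [[-17,-5,0],[-17,-5,0],[-17,-5,0],[-17,-5,0],[-17,-5,0]], "turn": [-0.12,-0.24,-0.37,-0.49,-0.61], "hand": [0.3,0.3,0.3,0.3,0.3]}}

```text
clock: 1.62
eef_pos: [0.3059, 0.3711, 0.2454]
tool_rot: [-0.118, 0.993, -0.0, 0.0]
ft_force: [0.2, 0.4, -0.3]
grip_width: 0.0595
```

```bash
python3 - <<'E'
from h import *
go([.451,.263,.10],np.radians(106.4))
E
```

```text
go [-11.57 -13.9   14.55] turn -0.05 tcp [0.3059 0.3711 0.2454] ang 1.807 w 0.0595 t 1.6167 j6 0.65 F [ 0.2  0.4 -0.3]
```

Emit:
{"op": "arm_command", "data": {"translation": [[-4,-5,0],[-8,-9,5],[-11.6,-13.9,10],[-11.6,-13.9,14],[-11.6,-13.9,14.5]], "turn": [-0.05,-0.05,-0.05,-0.05,-0.05], "hand": [0.3,0.3,0.3,0.3,0.3]}}

```text
clock: 2.03
eef_pos: [0.4343, 0.2759, 0.1308]
tool_rot: [-0.139, 0.99, 0.001, 0.002]
ft_force: [0.8, 1.5, 0.2]
grip_width: 0.0598
```

Emit:
{"op": "arm_command", "data": {"translation": [[0,0,0],[0,0,0],[0,0,0]], "turn": [0,0,0], "hand": [0.3,0.3,0.3]}}

```text
clock: 2.28
eef_pos: [0.4323, 0.2771, 0.1314]
tool_rot: [-0.14, 0.99, 0.0, 0.0]
ft_force: [-0.7, 0.2, 0.9]
grip_width: 0.0601
```

```bash
python3 - <<'E'
from h import *
im,d=camera('side'); save('d.png',im[240:400,250:450],4)
go([.452,.263,.016],np.radians(106.4))
E
```

```text
go [-1.44 -1.98 11.63] turn -0.004 tcp [0.4325 0.2779 0.1322] ang 1.853 w 0.0601 t 2.3333 j6 0.29 F [-0.7  0.1  0.4]
```

View pics/d.png

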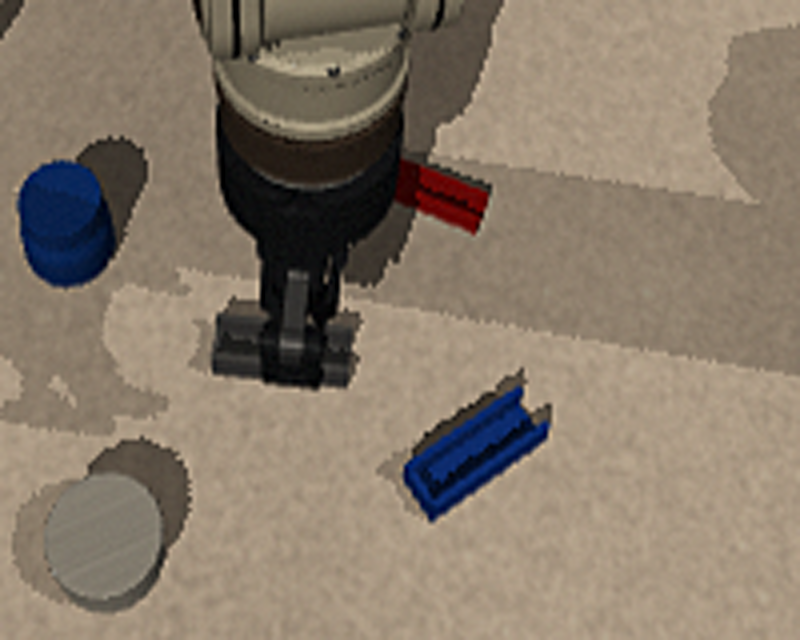

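The gripper hangs over the grey trough (crop about (285,340)). The jar, tin and decoys are clear of it. Now going down.

Emit:
{"op": "arm_command", "data": {"translation": [[-1.4,-2,2],[-1.4,-2,6],[-1.4,-2,9],[-1.4,-2,11.2],[-1.4,-2,11.6]], "turn": [0,0,0,0,0], "hand": [0.3,0.3,0.3,0.3,0.3]}}

```text
clock: 2.75
eef_pos: [0.4489, 0.2616, 0.0129]
tool_rot: [-0.141, 0.99, -0.001, -0.002]
ft_force: [-0.6, -0.3, -0.5]
grip_width: 0.0596
```

Emit:
{"op": "arm_command", "data": {"translation": [[0,0,0],[0,0,0]], "turn": [0,0], "hand": [0.3,0.3]}}

```text
clock: 2.92
eef_pos: [0.4521, 0.2631, 0.0169]
tool_rot: [-0.141, 0.99, 0.001, 0.002]
ft_force: [0.1, 0.0, -0.6]
grip_width: 0.0596
```

```bash
python3 - <<'E'
from h import *
go([.452,.263,.016],np.radians(106.4))
E
```

```text
go [ 0.01 -0.    0.09] turn -0.004 tcp [0.4521 0.2631 0.0169] ang 1.853 w 0.0596 t 2.9167 j6 0.24 F [ 0.1  0.  -0.6]
```

Position is good, so I'll close and lift.

Emit:
{"op": "arm_command", "data": {"translation": [[0,0,0],[0,0,0],[0,0,0],[0,0,0],[0,0,0]], "turn": [0,0,0,0,0], "hand": [1,1,1,1,1]}}

```text
clock: 3.33
eef_pos: [0.4525, 0.2625, 0.0169]
tool_rot: [-0.14, 0.99, 0.001, 0.002]
ft_force: [-0.7, -0.3, 7.7]
grip_width: 0.0244
```

Emit:
{"op": "arm_command", "data": {"translation": [[0,0,0],[0,0,-2],[0,0,-6],[0,0,-10],[0,0,-15]], "turn": [0,0,0,0,0], "hand": [1,1,1,1,1]}}

```text
clock: 3.75
eef_pos: [0.4503, 0.261, 0.158]
tool_rot: [-0.14, 0.99, -0.0, -0.001]
ft_force: [1.1, 0.9, -0.9]
grip_width: 0.0249
```

```bash
python3 - <<'E'
from h import *
go([.550,-.0545,.18],np.radians(90)-.005)
E
```

```text
go [ -0.83 -33.08  -2.19] turn 0.286 tcp [0.4503 0.261  0.158 ] ang 1.852 w 0.0249 t 3.75 j6 0.24 F [ 1.1  0.9 -0.9]
```

Emit:
{"op": "arm_command", "data": {"translation": [[0,-2,-1],[-0.2,-5,-2],[-0.3,-9,-2.2],[-0.4,-12,-2.2],[-0.5,-15,-2.2]], "turn": [0.06,0.12,0.18,0.24,0.286], "hand": [1,1,1,1,1]}}

```text
clock: 4.17
eef_pos: [0.498, 0.1173, 0.1798]
tool_rot: [0.004, 1.0, 0.0, 0.001]
ft_force: [0.0, 0.4, -0.4]
grip_width: 0.0248
```

```bash
python3 - <<'E'
from h import *
go([.550,-.0545,.18],np.radians(90)-.005)
E
```

```text
go [ -5.33 -17.14  -0.02] turn -0.003 tcp [0.498  0.1173 0.1798] ang 1.563 w 0.0248 t 4.1667 j6 0.24 F [ 0.   0.4 -0.4]
```

Emit:
{"op": "arm_command", "data": {"translation": [[-1,-4,0],[-2.5,-8,0],[-4,-12,0],[-5,-15.5,0],[-5.3,-17.1,0]], "turn": [0,0,0,0,0], "hand": [1,1,1,1,1]}}

```text
clock: 4.58
eef_pos: [0.5509, -0.0571, 0.1791]
tool_rot: [0.005, 1.0, -0.001, 0.001]
ft_force: [0.1, 1.0, -0.3]
grip_width: 0.0246
```

Emit:
{"op": "arm_command", "data": {"translation": [[0,0,0],[0,0,2],[0,0,4],[0,0,6],[0,0,8]], "turn": [0,0,0,0,0], "hand": [1,1,1,1,1]}}

```text
clock: 5.0
eef_pos: [0.5494, -0.0516, 0.0983]
tool_rot: [0.002, 1.0, 0.0, 0.0]
ft_force: [0.2, -0.3, -0.5]
grip_width: 0.0248
```

```bash
python3 - <<'E'
from h import *
im,d=camera('side'); save('e.png',im[100:260,240:420],4)
go([.550,-.0545,.0765],np.radians(90)-.005)
E
```

```text
go [-0.35 -0.33  1.74] turn 0.001 tcp [ 0.5466 -0.0513  0.094 ] ang 1.567 w 0.0246 t 5.05 j6 -0.09 F [-1.2  0.7 -2.9]
```

View pics/e.png

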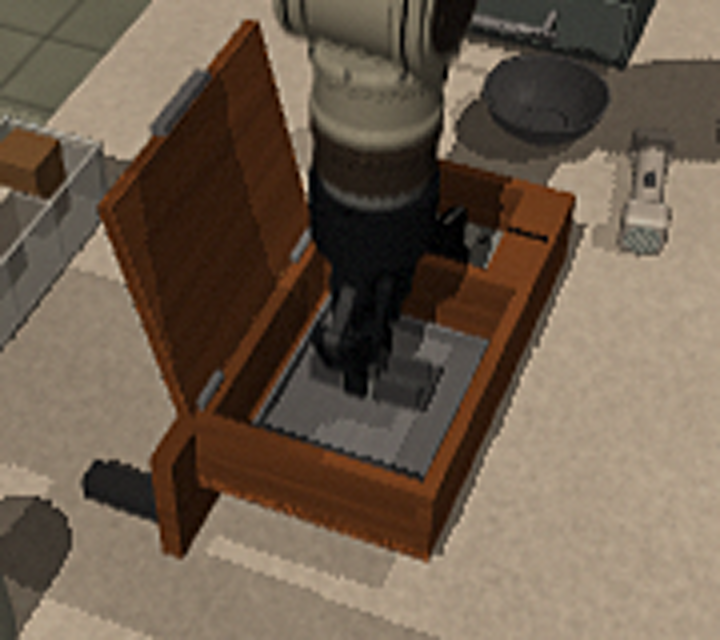

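The splint hangs level at crop (410,380), inside the tray and clear of the lips. I'll lower it and release.

Emit:
{"op": "arm_command", "data": {"translation": [[0,0,0.7],[0,0,1.4],[0,0,2],[0,0,2.3],[0,0,2.3]], "turn": [0,0,0,0,0], "hand": [1,1,1,1,1]}}

```text
clock: 5.47
eef_pos: [0.5496, -0.0523, 0.0755]
tool_rot: [0.002, 1.0, 0.0, -0.0]
ft_force: [0.0, -0.1, -0.5]
grip_width: 0.0247
```

```bash
python3 - <<'E'
from h import *
go([.550,-.0545,.0755],np.radians(90)-.005)
E
```

```text
go [-0.04 -0.22 -0.  ] turn 0.0 tcp [ 0.5496 -0.0523  0.0755] ang 1.566 w 0.0247 t 5.4667 j6 -0.09 F [ 0.  -0.1 -0.5]
```

Emit:
{"op": "arm_command", "data": {"translation": [[0,0,0.1],[0,0,0.1],[0,0,0.1],[0,0,0.1],[0,0,0.1]], "turn": [0,0,0,0,0], "hand": [0.65,0.5,0.5,0.5,0.5]}}

```text
clock: 5.88
eef_pos: [0.5499, -0.0525, 0.0749]
tool_rot: [0.003, 1.0, -0.0, 0.0]
ft_force: [-0.9, -0.2, 0.6]
grip_width: 0.0425
```

Emit:
{"op": "arm_command", "data": {"translation": [[0,0,-1],[0,0,-3],[0,0,-7],[0,0,-11],[0,0,-15]], "turn": [0,0,0,0,0], "hand": [0.5,0.5,0.5,0.5,1]}}

```text
clock: 6.3
eef_pos: [0.549, -0.0524, 0.2268]
tool_rot: [0.002, 1.0, 0.0, -0.0]
ft_force: [0.9, 0.0, -0.1]
grip_width: 0.032
```

Emit:
{"op": "arm_command", "data": {"translation": [[4,0,-4],[4,0,-8],[4,0,-12],[4,0,-12],[4,0,-12]], "turn": [0,0,0,0,0], "hand": [1,1,1,1,1]}}

```text
clock: 6.72
eef_pos: [0.511, -0.0525, 0.3499]
tool_rot: [0.003, 1.0, -0.001, 0.005]
ft_force: [0.4, -0.7, 1.3]
grip_width: 0.0001
```

```bash
python3 - <<'E'
from h import *
np.set_printoptions(precision=4,suppress=True)
im,d=camera('side'); P=cloud('side',d);x,y,z=P[...,0],P[...,1],P[...,2]
m=(z>.066)&(z<.09)&(abs(x-.55)<.05)&(abs(y+.052)<.055)
print(m.sum(),cv2.minAreaRect((P[m][:,:2]*1000).astype(np.float32)),z[m].max(),P[m].mean(0))
save('f.png',im[110:250,260:400],4)
o=get_obs();print(o["eef_pos"])
m=(z>.2)&(z<.29)&(x>.64)&(x<.72)&(abs(y+.05)<.1);print('lid',np.percentile(P[m],[1,50,99],axis=0))
go([.71,-.055,.33])
E
```

```text
270 ((549.4127197265625, -51.46546173095703), (29.438220977783203, 74.72379302978516), 89.89165496826172) 0.08437137051127301 [ 0.5491 -0.0503  0.0758]
[ 0.5103 -0.0524  0.347 ]
lid [[ 0.6514 -0.1476  0.2012]
 [ 0.6623 -0.0377  0.2432]
 [ 0.6776  0.0445  0.2779]]
go [-19.96  -0.16   1.8 ] turn 0 tcp [ 0.5103 -0.0524  0.347 ] ang 1.566 w 0.0001 t 6.7667 j6 -0.1 F [-0.3  0.3 -0.1]
```

View pics/f.png

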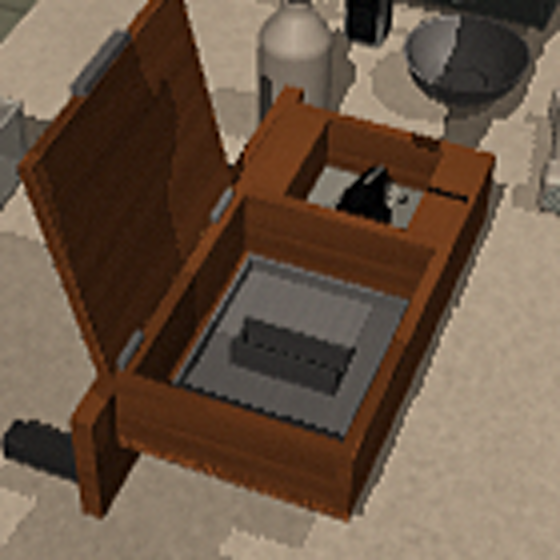

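The splint lies flat and hollow side up mid-tray (crop (290,365)), and the lid is still up. I'll go over the lid and push it from behind.

Emit:
{"op": "arm_command", "data": {"translation": [[-4,0,0],[-8,0,0],[-12,0,0],[-16,0,0],[-19.8,0,0]], "turn": [0,0,0,0,0], "hand": [1,1,1,1,1]}}

```text
clock: 7.18
eef_pos: [0.6981, -0.0532, 0.3418]
tool_rot: [0.002, 1.0, 0.0, -0.002]
ft_force: [1.3, -1.1, 0.8]
grip_width: 0.0
```

Emit:
{"op": "arm_command", "data": {"translation": [[0,0,0],[0,0,0]], "turn": [0,0], "hand": [1,1]}}

```text
clock: 7.35
eef_pos: [0.6982, -0.0533, 0.3374]
tool_rot: [0.002, 1.0, 0.0, -0.005]
ft_force: [-0.3, -0.6, 0.5]
grip_width: 0.0001
```

```bash
python3 - <<'E'
from h import *
print(get_obs()["tool_rot"],get_obs()["joint_pos"])
go([.708,-.055,.25])
E
```

```text
[ 2.35430457e-03  9.99983139e-01  3.90959308e-04 -5.29394143e-03] [-7.61965603e-02  7.40969410e-01  1.04180546e+00  1.88224914e+00
 -1.33463071e-06 -7.14878734e-02]
go [-1.07 -0.17  8.73] turn 0 tcp [ 0.6982 -0.0533  0.3374] ang 1.566 w 0.0001 t 7.35 j6 -0.07 F [-0.3 -0.6  0.5]
```

Emit:
{"op": "arm_command", "data": {"translation": [[-0.3,0,2],[-0.9,0,3.5],[-1,0,3.5],[-1,0,3.5]], "turn": [0,0,0,0], "hand": [1,1,1,1]}}

```text
clock: 7.68
eef_pos: [0.7047, -0.0533, 0.3104]
tool_rot: [0.002, 1.0, 0.0, -0.002]
ft_force: [-0.9, -0.5, 0.1]
grip_width: 0.0001
```

```bash
python3 - <<'E'
from h import *
go([.708,-.055,.25])
E
```

```text
go [-0.35 -0.17  6.04] turn 0 tcp [ 0.7047 -0.0533  0.3104] ang 1.566 w 0.0001 t 7.6833 j6 -0.07 F [-0.9 -0.5  0.1]
```

Emit:
{"op": "arm_command", "data": {"translation": [[-0.3,0,2],[-0.3,0,4],[-0.3,0,6],[-0.3,0,6],[0.5,0,6]], "turn": [0,0,0,0,0], "hand": [1,1,1,1,1]}}

```text
clock: 8.1
eef_pos: [0.7007, -0.0533, 0.2508]
tool_rot: [0.002, 1.0, 0.0, -0.001]
ft_force: [0.3, -0.0, 1.2]
grip_width: -0.0
```

Emit:
{"op": "arm_command", "data": {"translation": [[0.8,0,0],[1.8,0,0],[2.8,0,0],[3.8,0,0],[4.8,0,0]], "turn": [0,0,0,0,0], "hand": [1,1,1,1,1]}}

```text
clock: 8.52
eef_pos: [0.6534, -0.0532, 0.2543]
tool_rot: [0.002, 1.0, -0.0, 0.002]
ft_force: [0.4, -0.1, 1.0]
grip_width: -0.0001
```

Emit:
{"op": "arm_command", "data": {"translation": [[1,0,0],[2,0,0],[3,0,0],[4,0,0],[5,0,0]], "turn": [0,0,0,0,0], "hand": [1,1,1,1,1]}}

```text
clock: 8.93
eef_pos: [0.6033, -0.053, 0.254]
tool_rot: [0.003, 1.0, -0.0, 0.002]
ft_force: [-0.2, -0.8, -0.3]
grip_width: 0.0001
```

```bash
python3 - <<'E'
from h import *
im,d=camera('side'); save('g.png',im[60:260,240:420],3)
go([.58,-.055,.25])
E
```

```text
go [ 2.17 -0.21  0.43] turn 0 tcp [ 0.6017 -0.053   0.2543] ang 1.566 w -0.0003 t 8.9833 j6 -0.08 F [-2.1  1.   0.4]
```

View pics/g.png

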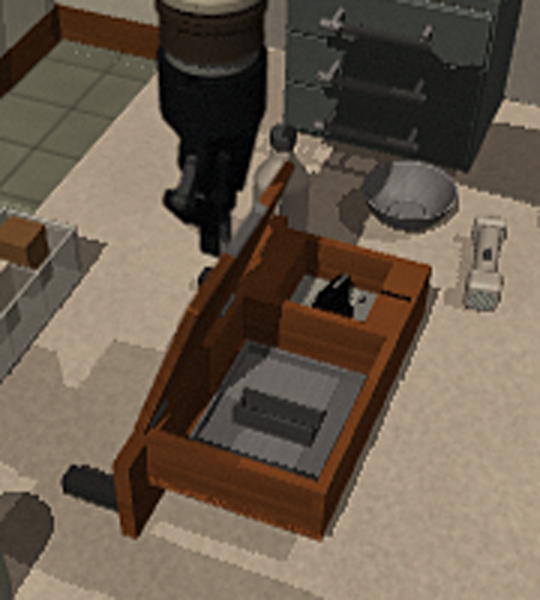

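The lid (crop, edge about (290,175)) has tipped past the balance point and is falling forward, away from the fingers. I'll lift off while it falls.

Emit:
{"op": "arm_command", "data": {"translation": [[0,0,-1],[0,0,-4],[0,0,-6],[0,0,-6],[0,0,-6]], "turn": [0,0,0,0,0], "hand": [1,1,1,1,1]}}

```text
clock: 9.4
eef_pos: [0.605, -0.053, 0.3142]
tool_rot: [0.002, 1.0, -0.0, 0.003]
ft_force: [0.1, -0.7, -0.5]
grip_width: -0.0002
```

Emit:
{"op": "arm_command", "data": {"translation": [[0,0,0],[0,0,0],[0,0,0],[0,0,0],[0,0,0]], "turn": [0,0,0,0,0], "hand": [1,1,1,1,1]}}

```text
clock: 9.82
eef_pos: [0.6033, -0.0528, 0.3099]
tool_rot: [0.002, 1.0, 0.0, -0.001]
ft_force: [-0.2, 1.0, 0.3]
grip_width: 0.0001
```

```bash
python3 - <<'E'
from h import *
np.set_printoptions(precision=4,suppress=True)
im,d=camera('side'); P=cloud('side',d);x,y,z=P[...,0],P[...,1],P[...,2]
m=(abs(x-.53)<.05)&(abs(y+.04)<.05)&(z>.05)&(z<.25);print('lid z',np.percentile(z[m],[5,50,95]))
A=cv2.resize(im[145:185,325:375],None,fx=10,fy=10,interpolation=cv2.INTER_CUBIC)
B=cv2.resize(im[100:250,240:420],None,fx=2.667,fy=2.667)[:400]
save('k.png',np.hstack([A[:400,:500],B[:, :300]]) )
np.savez('side1.npz',im=im,d=d)
# knob top points: dark bar top
b=np.array([.550,-.1045]);a=-.005
Rb=np.array([[np.cos(a),-np.sin(a)],[np.sin(a),np.cos(a)]])
for f in('top0','side0','side1'):
    q=np.load(f+'.npz');c=f[:-1];P=cloud(c,q['d']);im=q['im']
    L=(P[...,:2]-b)@Rb-np.array([0,-.095])
    m=(P[...,2]>.094)&(P[...,2]<.104)&(abs(L[...,0])<.036)&(abs(L[...,1])<.036)
    X=L[m]; u,s,v=np.linalg.svd(X-X.mean(0)); print(f,m.sum(),X.mean(0),np.degrees(np.arctan2(v[0,1],v[0,0])),s/np.sqrt(len(X)),X.min(0),X.max(0))
for v in np.arange(.4,1.3,.1):
    th=np.pi+1.9-v; print(round(v,1),[proj('side',np.append(b+Rb@(np.array([0,-.095])+r*np.array([np.cos(th),np.sin(th)])),.099)) for r in(-.018,0,.025)])
E
```

```text
lid z [0.0581 0.0749 0.241 ]
top0 57 [-0.0018 -0.0017] -106.37931164965106 [0.0115 0.004 ] [-0.011  -0.0218] [0.0088 0.0161]
side0 59 [0.0004 0.0006] 73.52408034172538 [0.0123 0.0045] [-0.0105 -0.0216] [0.012  0.0197]
side1 63 [-0.0002 -0.0006] 74.93906842827775 [0.0121 0.0045] [-0.0102 -0.0238] [0.0099 0.0186]
0.4 [array([160.3, 348.4]), array([156.5, 350.9]), array([151.3, 354.4])]
0.5 [array([160.1, 347.8]), array([156.5, 350.9]), array([151.6, 355.2])]
0.6 [array([159.8, 347.3]), array([156.5, 350.9]), array([152. , 355.9])]
0.7 [array([159.5, 346.8]), array([156.5, 350.9]), array([152.3, 356.6])]
0.8 [array([159.2, 346.3]), array([156.5, 350.9]), array([152.8, 357.2])]
0.9 [array([158.9, 345.9]), array([156.5, 350.9]), array([153.2, 357.8])]
1.0 [array([158.5, 345.6]), array([156.5, 350.9]), array([153.7, 358.3])]
1.1 [array([158.1, 345.3]), array([156.5, 350.9]), array([154.2, 358.7])]
1.2 [array([157.7, 345. ]), array([156.5, 350.9]), array([154.8, 359.1])]
```

View pics/k.png

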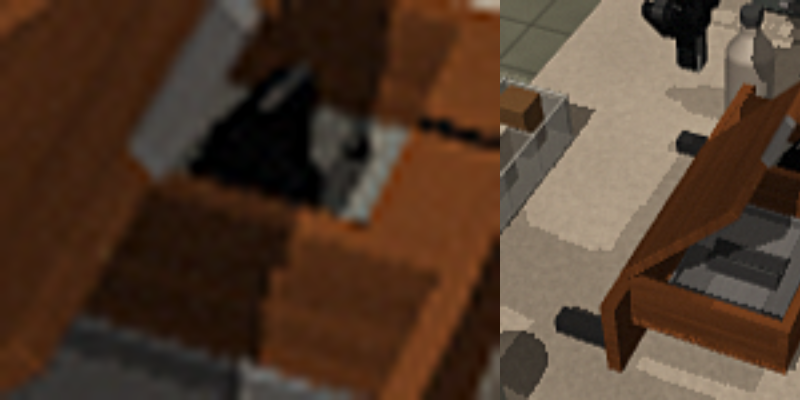

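The lid keeps falling. The pointer (bright line, crop (250,105) to (305,70)) fits a knob value of about 0.60, so the turn is 1.30 rad clockwise. I'll move above the knob.

Emit:
{"op": "arm_command", "data": {"translation": [[0,-2,0],[1,-5,0],[3,-8.5,0],[5,-12,0],[5.4,-14.7,0]], "turn": [-0.12,-0.24,-0.36,-0.48,-0.6], "hand": [1,0.6,0.6,0.6,0.6]}}

```text
clock: 10.28
eef_pos: [0.5462, -0.2014, 0.311]
tool_rot: [-0.295, 0.955, 0.0, -0.001]
ft_force: [1.8, 0.3, 0.5]
grip_width: 0.0338
```

Emit:
{"op": "arm_command", "data": {"translation": [[0,0,0],[0,0,0],[0,0,0],[0,0,0],[0,0,0]], "turn": [-0.12,-0.24,-0.36,-0.48,-0.6], "hand": [0.6,0.6,0.6,0.6,0.6]}}

```text
clock: 10.7
eef_pos: [0.5486, -0.1999, 0.3105]
tool_rot: [-0.565, 0.825, 0.0, -0.0]
ft_force: [0.2, 0.3, -0.4]
grip_width: 0.0342
```

```bash
python3 - <<'E'
from h import *
im,d=camera('side'); P=cloud('side',d);x,y,z=P[...,0],P[...,1],P[...,2]
m=(abs(x-.53)<.05)&(abs(y+.04)<.05)&(z>.05)&(z<.25);print('lid z',np.percentile(z[m],[5,50,95]))
go([.5495,-.1995,.18],np.radians(164.1))
E
```

```text
lid z [0.11954449 0.12140654 0.12330508]
go [-0.05 -0.07 13.05] turn -0.089 tcp [ 0.5487 -0.1998  0.3105] ang 2.775 w 0.034 t 10.75 j6 -1.55 F [-0.3 -0.5 -0.6]
```

The lid is shut and flat: its top reads about 0.12, as it should. Descending on the knob.

Emit:
{"op": "arm_command", "data": {"translation": [[-0.05,-0.1,3],[-0.05,-0.1,7],[-0.05,-0.1,11],[-0.05,-0.1,15],[-0.05,-0.1,17]], "turn": [-0.09,-0.09,-0.09,-0.09,-0.09], "hand": [0.6,0.6,0.6,0.6,0.6]}}

```text
clock: 11.17
eef_pos: [0.5469, -0.1984, 0.1353]
tool_rot: [-0.598, 0.801, 0.003, -0.002]
ft_force: [-0.9, 0.2, -0.9]
grip_width: 0.0342
```

Emit:
{"op": "arm_command", "data": {"translation": [[0,0,0],[0,0,0]], "turn": [0,0], "hand": [0.6,0.6]}}

```text
clock: 11.33
eef_pos: [0.5491, -0.1992, 0.1398]
tool_rot: [-0.599, 0.801, 0.001, -0.001]
ft_force: [-0.4, -0.1, 1.1]
grip_width: 0.0342
```

```bash
python3 - <<'E'
from h import *
im,d=camera('side'); save('m.png',im[115:195,300:400],6)
go([.5495,-.1995,.088],np.radians(164.1))
E
```

```text
go [0.01 0.12 5.37] turn -0.009 tcp [ 0.5506 -0.1997  0.1417] ang 2.855 w 0.034 t 11.3833 j6 -1.63 F [ 0.6 -0.9  0.1]
```

View pics/m.png

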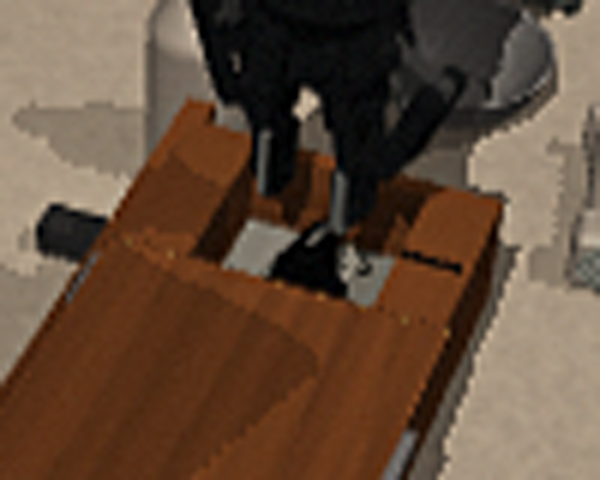

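The fingers stand either side of the knob (tips at crop (270,190) and (340,225)), and the lid is closed. Going down to the knob.

Emit:
{"op": "arm_command", "data": {"translation": [[0,0,1.5],[0,0,3],[0,0,4.2],[0,0,5.2],[0,0,5.2]], "turn": [0,0,0,0,0], "hand": [0.6,0.6,0.6,0.6,0.6]}}

```text
clock: 11.8
eef_pos: [0.5502, -0.1996, 0.0888]
tool_rot: [-0.599, 0.801, -0.0, 0.0]
ft_force: [-0.5, 1.0, -0.6]
grip_width: 0.0345
```

Emit:
{"op": "arm_command", "data": {"translation": [[0,0,0],[0,0,0],[0,0,0],[0,0,0]], "turn": [0,0,0,0], "hand": [0.8,1,1,1]}}

```text
clock: 12.13
eef_pos: [0.5502, -0.1994, 0.0905]
tool_rot: [-0.599, 0.801, -0.0, 0.0]
ft_force: [-3.8, 2.7, 7.1]
grip_width: 0.0129
```

```bash
python3 - <<'E'
from h import *
go([.5495,-.1995,.088],np.pi/2-.005); o=get_obs(); print(o["ft_force"],o["ft_torque"])
E
```

```text
go [0.03 0.06 0.25] turn 1.29 tcp [ 0.5502 -0.1994  0.0905] ang 2.856 w 0.0129 t 12.1333 j6 -1.63 F [-3.8  2.7  7.1]
[-3.79364642  2.74669635  7.13911809] [ 0.37897523  0.80662706 -0.02367978]
```

Emit:
{"op": "arm_command", "data": {"translation": [[0,0,-0.2],[0,0,-0.2],[0,0,-0.2],[0,0,-0.2],[0,0,-0.2]], "turn": [0.08,0.19,0.3,0.41,0.52], "hand": [1,1,1,1,1]}}

```text
clock: 12.55
eef_pos: [0.551, -0.2, 0.0906]
tool_rot: [-0.371, 0.929, -0.001, 0.001]
ft_force: [2.7, -0.9, -6.1]
grip_width: 0.0127
```

Emit:
{"op": "arm_command", "data": {"translation": [[0,0,0],[0,0,0],[0,0,0],[0,0,0],[0,0,0]], "turn": [0.11,0.22,0.33,0.44,0.52], "hand": [1,1,1,1,1]}}

```text
clock: 12.97
eef_pos: [0.5514, -0.2009, 0.0906]
tool_rot: [-0.12, 0.993, -0.002, 0.001]
ft_force: [3.4, -4.1, -6.5]
grip_width: 0.0126
```

Emit:
{"op": "arm_command", "data": {"translation": [[0,0,0],[0,0,0],[0,0,0],[0,0,0],[0,0,0]], "turn": [0.1,0.18,0.25,0.25,0.25], "hand": [1,1,1,1,1]}}

```text
clock: 13.38
eef_pos: [0.5515, -0.2014, 0.0906]
tool_rot: [0.003, 1.0, -0.002, 0.001]
ft_force: [3.0, -4.3, -7.8]
grip_width: 0.0128
```

```bash
python3 - <<'E'
from h import *
go([.5495,-.1995,.09],np.pi/2-.005); o=get_obs(); print(o["ft_torque"])
E
```

```text
go [0.2  0.19 0.06] turn -0.001 tcp [ 0.5515 -0.2014  0.0906] ang 1.565 w 0.0128 t 13.3833 j6 -0.34 F [ 3.  -4.3 -7.8]
[-0.88687136 -0.71200106 -0.04234336]
```

Emit:
{"op": "arm_command", "data": {"translation": [[0,0,0],[0,0,0],[0,0,0],[0,0,0],[0,0,0]], "turn": [0,0,0,0,0], "hand": [0.8,0.6,0.6,0.6,0.6]}}

```text
clock: 13.8
eef_pos: [0.5502, -0.1995, 0.0912]
tool_rot: [0.002, 1.0, -0.0, 0.0]
ft_force: [-0.4, 0.2, -0.3]
grip_width: 0.034
```

Emit:
{"op": "arm_command", "data": {"translation": [[0,0,-1],[0,0,-4],[0,0,-8],[0,0,-12],[0,0,-16]], "turn": [0,0,0,0,0], "hand": [0.6,0.6,0.6,0.6,0.6]}}

```text
clock: 14.22
eef_pos: [0.5494, -0.1992, 0.2532]
tool_rot: [0.002, 1.0, -0.0, 0.0]
ft_force: [1.5, 0.3, 0.8]
grip_width: 0.0342
```

Emit:
{"op": "arm_command", "data": {"translation": [[4,0,-1],[8,0,-1],[12,0,-1],[16,0,-1],[18,0,-1]], "turn": [0,0,0,0,0], "hand": [0.6,0.6,0.6,0.6,0.6]}}

```text
clock: 14.63
eef_pos: [0.3658, -0.1978, 0.2616]
tool_rot: [0.003, 1.0, -0.0, -0.001]
ft_force: [0.0, 0.9, -0.1]
grip_width: 0.0338
```

```bash
python3 - <<'E'
from h import *
np.set_printoptions(precision=4,suppress=True)
b=np.array([.550,-.1045]);a=-.005
Rb=np.array([[np.cos(a),-np.sin(a)],[np.sin(a),np.cos(a)]]); T=[]
for c in('top','side'):
    im,d=camera(c);P=cloud(c,d)
    L=(P[...,:2]-b)@Rb-np.array([0,-.095])
    m=(P[...,2]>.094)&(P[...,2]<.104)&(abs(L[...,0])<.036)&(abs(L[...,1])<.036)
    X=L[m]
    if m.sum()>9: u,s,v=np.linalg.svd(X-X.mean(0)); print(c,m.sum(),X.mean(0),np.degrees(np.arctan2(v[0,1],v[0,0])),s/np.sqrt(len(X)),X.min(0),X.max(0))
    x,y,z=P[...,0],P[...,1],P[...,2];m=(abs(x-.55)<.05)&(abs(y+.05)<.07)&(z>.05)&(z<.2);print('lid z',np.percentile(z[m],[2,50,98]))
    T.append(im)
save('n.png',np.hstack([cv2.resize(T[1][110:200,290:390],(400,360),interpolation=2),cv2.resize(T[0][150:240,330:430],(400,360),interpolation=2)]))
go([.5495,-.1995,.09],np.pi/2-.005)
E
```

```text
top 62 [-0.0038  0.0005] 179.1343038920727 [0.0116 0.0043] [-0.0231 -0.0065] [0.0151 0.0075]
lid z [0.1148 0.1194 0.1238]
side 71 [-0.0014  0.0011] 178.57795217690744 [0.012  0.0047] [-0.0218 -0.0102] [0.0192 0.0077]
lid z [0.1191 0.1214 0.1238]
go [-18.26   0.01  17.22] turn -0.002 tcp [ 0.3668 -0.1982  0.2621] ang 1.564 w 0.0341 t 14.7333 j6 -0.49 F [0.8 0.2 0.8]
```

View pics/n.png

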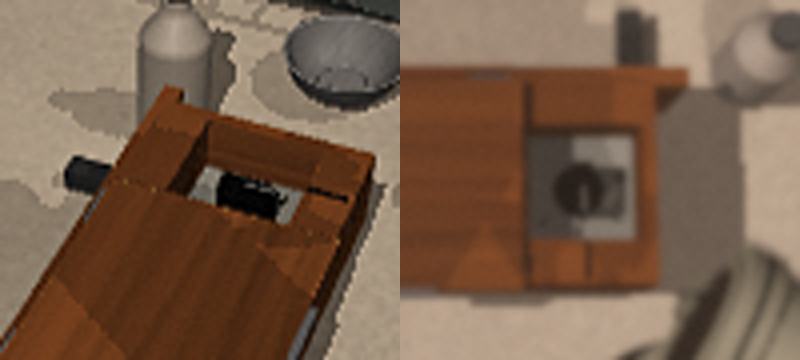

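The lid is shut, and the knob bar lies along the front-to-back line with its nose toward the front mark (left crop (250,195), right crop (585,190)). Handing in.

```bash
python3 -c "
from workcell import *
print(job_done())"
```

```text
the job is handed in; nothing more can be done
None
```

The job is done and handed in at about 14.7 s of the 56 s allowed.

- **Splint:** I took the larger grey trough and laid it in the middle of the tray, flat and hollow side up. A picture and the depth fit confirmed this (75 x 29 mm footprint) before the lid was closed.
- **Lid:** I pushed it over from behind and it fell shut. Its top measures 0.119–0.121 m, the height it should have when shut on the rim.
- **Knob:** I turned it 1.29 rad clockwise from about 0.60, so the gripper ended along the long mark. The two depth fits put the pointer at 179.1° and 178.6° in the box frame, where the mark is at 180°. That 1° or so is within what the fit can resolve, so I made no correction.

The only disagreement was the knob axis, which sat about 2 mm off my estimate in y, and the jaws took that up. The highest wrist force I read at the end of a move was about 10 N, and the robot was clear of everything when I handed in. I did not re-measure the bystanders at the end. I saw no contact with any of them in the pictures I viewed.

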